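Set the silk thread guide against its stop

TASK

Before reeling starts, push the thread guide (the wooden block that carries the little wire ring) along the table until the whole long side of its foot lies flat against the dark wooden batten, with its ring straight in line with the upright pin of the clip on the batten. Only push it by its wooden foot with the fingertips: do not lift or tip it or touch the post and ring on top, and leave everything else, including the similar block with two pins, where it stands. Finish with the guide standing there on its own.

Things in the scene. Friction and masses are not known exactly. Their poses are not given: they have to be found in the camera images.
- guide: Thread guide, loose, 0.3 to 0.6 kg, slides freely on the table. Plain wooden foot 60 mm (its x) by 100 mm (its y, the long side) by 28 mm high, with a short wooden post at its centre that carries a steel wire ring; the ring's top is 77 mm above the table. Origin: centre of the foot's underside. It is symmetrical: either long side may go against the batten. It starts on the robot's side of the batten, to the left or to the right, turned up to 0.45 rad.
- eye: The guide's post (9 mm thick) and wire ring (34 mm across, in the foot's yz plane), fixed at the centre of the foot. Origin: foot of the post, on the centre of the foot's top, 28 mm above the guide's origin. Not to be touched.
- batten: Dark wooden stop batten, fixed to the table beyond the guide, 25 mm (its x) by 560 mm (its y, along its length) by 22 mm high, turned up to 0.15 rad. Origin: centre of its underside. Its x axis points away from the robot; the stop face is its -x side, 12.5 mm from the origin, so the guide's centre is at -42.5 mm in x when it lies flat against it.
- clip: Wooden clip fixed on top of the batten, 22 mm long, with an upright steel pin of 8 mm diameter at its middle that ends 62 mm above the table: the mark. Origin: on the pin's axis, on the batten's top, 22 mm above the table; axes parallel to the batten's. It stands within 55 mm of the batten's middle.
- pinblock: Similar plain wooden block, to be left alone: 60 mm (x) by 70 mm (y) by 28 mm high, with two upright steel pins to 68 mm above the table and no ring. Loose. Origin: centre of its underside. It stands on the other side from the guide.
- bobbin: Loose wooden bobbin, standing, 40 mm diameter, 60 mm high, near the middle on the robot's side of the batten. Origin: centre of its underside.
- bobbin2: Loose wooden bobbin, standing, 48 mm diameter, 65 mm high, behind the batten. Origin: centre of its underside.
- cup: Loose steel cup, 70 mm diameter, 70 mm high, behind the batten. Origin: centre of its underside.
- cocoon_bowl: Steel bowl of white cocoons, 190 mm diameter, about 65 mm high, left of the work. Origin: centre of its underside.
- skimmer: Flat round wire skimmer, loop 86 mm, handle 170 mm, lying flat right of the work. Origin: centre of the loop; the handle points along its -x.
- brush: Brush lying right of the work, near the robot. Origin: centre of its underside.
- spray: Plastic bottle, standing, 64 mm diameter, 150 mm high, far right. Origin: centre of its underside.

How it is judged:
At the end, for the whole second after the job is handed in: The guide stands upright and still on the table, its long side within 3 mm of the batten's face and parallel to it within 0.04 rad, its centre within 8 mm of the pin measured along the batten (x of guide in the frame of batten between -0.0455 and -0.038 m and angle between the y axis of guide and the y axis of batten, either way round below 0.04 rad and y of guide in the frame of clip between -0.008 and 0.008 m and height (world z) of guide below 0.003 m and angle between guide's own z axis and vertical below 0.03 rad and linear speed of guide below 0.01 m/s); the robot touches nothing.
It fails at once if the guide is lifted more than 8 mm or tipped more than 0.15 rad (height (world z) of guide above 0.008 m or angle between guide's own z axis and vertical above 0.15 rad).
It fails at once if the guide's post or ring is touched (more than 1 N) (contact force between eye and anything else above 1 N).
It fails at once if the block with two pins is moved more than 12 mm (distance of pinblock from where it was at the start of the episode above 0.012 m).
It fails at once if any other loose thing (bobbins, cup, bowl, skimmer, brush, bottle) is moved more than 12 mm (distance of any of bobbin, bobbin2, cocoon_bowl, cup, skimmer, brush, spray from where it was at the start of the episode above 0.012 m).
It also fails if it takes over 58 s, if anything falls off the work surface, if the arm or the gripper's body presses on something with over 40 N, if the wrist force passes 120 N, or if a joint passes its speed limit or range.

ROBOT

A 6-joint arm with a two-finger parallel gripper is mounted at the origin on the work surface. World frame = base frame: x ahead of the robot, y to its left, z up, the work surface at z = 0. Lengths are in m, angles in rad, forces in N, time in s.
With the tool pointing down it reaches from about 0.35 to 0.85 m from the base axis. Payload 8.1 kg.
Tool frame: the origin (TCP) lies midway between the tips of the shut fingers; the grasp point (between the pads) lies 19 mm behind it; z points along the fingers, y is the direction in which the jaws open and shut (so a half turn about z gives the same grasp; the last joint's range is limited). The gripper opens to 93 mm and grips with 3 to 60 N. Pads are 15 mm wide; open, the fingers measure 128 mm over their backs; the gripper's body (75 mm by 188 mm) begins 65 mm behind the grasp point.
Start: joints at [-1.216, 0.13, 1.488, -0, 1.523, -0.085], TCP at [0.255, -0.543, 0.219] pointing down, gripper open.
Joint ranges: [-2.96, 2.96], [-0.89, 2.26], [0.02, 2.5], [-1.34, 4.48], [0, 2.73], [-2.66, 2.66]. Speed limits (rad/s): [2.39, 2.39, 2.79, 3.14, 3.14, 3.14].

INTERFACE

Orientations are given as a rotation vector (axis times angle).
In Python, from plant import robot gives the robot as it stands. The module is installed in compiled form; this text tells all that it offers.
- The arm moves only by the shell command python3 -m pendant 'ROWS' [FORCE]. ROWS is JSON, a list of rows, each an object with "translation": the shift along the tool's x, y, z in mm, a list of three; "twist": the turn, a rotation vector about the tool's x, y, z in rad, a list of three; "grip": the opening, from -1 (shut) to 1 (fully open). A call has exactly 10 rows; each row shifts and turns the pose as measured when the row begins, along the tool's axes as they then stand; what a row does not reach is not made up. A row lasts 1/10 s, in which the tool goes at most 50 mm and 8.59 degrees, less where a joint would pass 70% of its speed; a pose out of reach is approached as far as the arm can. A call is refused whole if a number of a shift passes 50 or a number of a turn 0.15, either way. A call with a gripper value outside its range is refused whole. The fingers move at their own pace and stop on an object; FORCE is the grip in N (left out, the last holds). Time passes only in rows, so rows that do not move let the fingers close, or fill a call up. It gives the time, the measured TCP pose, the force and the opening at its end, in the units of the state.
- robot.read_state(): the state, without advancing time (a new reading comes with each control period).
- robot.read_camera(name): name is "scene" or "top" or "wrist"; returns (picture, depth): 400x640x3 uint8, red, green, blue; 400x640 float32, m along the optical axis (not along the pixel's ray), 0 where there is no reading.
- robot.camera_info(name): a dict with "vertical_fov" (degrees; the focal length in pixels is half the picture's height over the tangent of half this angle, whatever the lens; pixels are square), "cx", "cy" (the principal point, pixels), "cam_to_world" (4x4, takes a point from camera to world coordinates). Camera axes: x right, y up, looking along -z (the intrinsics and any distortion apply to the point x, -y, -z); pixel columns grow to the right and rows downward; lengths in m; the calibration is good to about 2 mm. A picture is of the moment at which its call begins: read the wrist's pose just before it. camera_info takes no time and is no camera call; for the wrist camera it gives the pose at the moment of the call.
- robot.close_job(): hands the job in, once; it reports no verdict.
The state is a dict: "t": time; "q": joint angles; "dq": joint speeds; "joint_torque": joint torques, N m; "tool_pos": TCP position; "orientation": TCP orientation; "force": force on the tool from outside, world axes, zero at the start; "wrist_torque": the same for the moment, N m; "opening": finger opening in m.
Only numpy, scipy, OpenCV 4.12 (cv2) and the standard library are available. Lean on these libraries where they do the work, as an engineer would, in place of code of your own. Each camera call takes 0.05 s, during which the arm holds its last target. There are 200 camera calls.

## Working session

There is one attempt and no reset: what is moved stays moved. The work goes in short steps, Python scripts to look and compute and a shell command to move; the robot and the scene stay as the last step left them, time stands still between calls to the robot, and variables do not carry over. Pictures are saved under pics/ and viewed, about 8 in all and at most 12, crops included, and the job is handed in when it is done.

```bash
mkdir -p pics; cat > h.py <<'E'
import numpy as np, cv2
from plant import robot
from scipy.spatial.transform import Rotation as R
def snap(name, fn=None):
    info=robot.camera_info(name); p,d=robot.read_camera(name)
    if fn: cv2.imwrite('pics/'+fn, cv2.cvtColor(p,cv2.COLOR_RGB2BGR))
    return p,d,info
def foc(info,H=400): return H/2/np.tan(np.radians(info['vertical_fov'])/2)
def cloud(d,info):
    f=foc(info); v,u=np.mgrid[0:400,0:640]
    P=np.stack([(u-info['cx'])/f*d,-(v-info['cy'])/f*d,-d],-1)
    T=np.array(info['cam_to_world']); return P@T[:3,:3].T+T[:3,3]
def ray(u,v,z,info):
    f=foc(info);T=np.array(info['cam_to_world'])
    r=T[:3,:3]@np.array([(u-info['cx'])/f,-(v-info['cy'])/f,-1]);o=T[:3,3]
    return o+r*(z-o[2])/r[2]
E
python3 - <<'E'
from h import *
for n in('top','scene'):
    p,d,i=snap(n,n+'1.png'); np.savez(n+'1.npz',p=p,d=d,**{k:np.array(v) for k,v in i.items()}); print(n,i)
s=robot.read_state();print(s['t'],s['tool_pos'],s['orientation'],s['force'],s['opening'])
E
```

```text
top {'vertical_fov': 51.242915667540814, 'cx': 317.7727086424447, 'cy': 197.0340050933495, 'cam_to_world': array([[-1.43336244e-02,  9.90854253e-01, -1.34173008e-01,
         4.02785202e-01],
       [-9.99896536e-01, -1.43664299e-02,  7.23716308e-04,
        -4.80586354e-02],
       [-1.21048973e-03,  1.34169499e-01,  9.90957658e-01,
         1.23195435e+00],
       [ 0.00000000e+00,  0.00000000e+00,  0.00000000e+00,
         1.00000000e+00]])}
scene {'vertical_fov': 47.67017173584409, 'cx': 320.8613121269514, 'cy': 201.0744713223693, 'cam_to_world': array([[ 0.04690929, -0.79542875,  0.60422894,  1.37310645],
       [ 0.99885922,  0.04276135, -0.02125381, -0.07869404],
       [-0.00893175,  0.60453665,  0.79652725,  1.11271469],
       [ 0.        ,  0.        ,  0.        ,  1.        ]])}
0.1 [ 0.25528453 -0.54241231  0.21768858] [-3.06433284e+00 -6.84866682e-01  3.46093497e-04] [ 0.33422754  0.65971172 -0.24192069] 0.0929135604183641
```

View pics/top1.png

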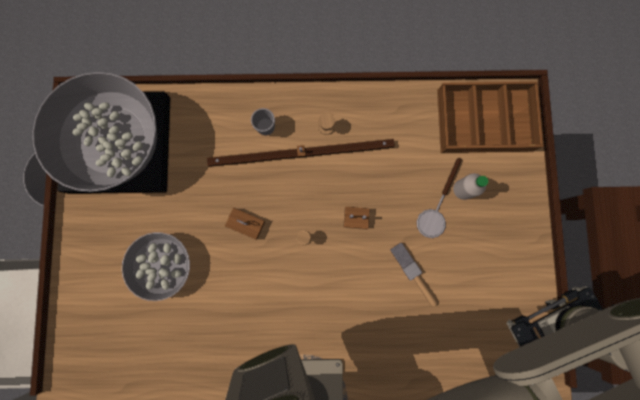

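View pics/scene1.png

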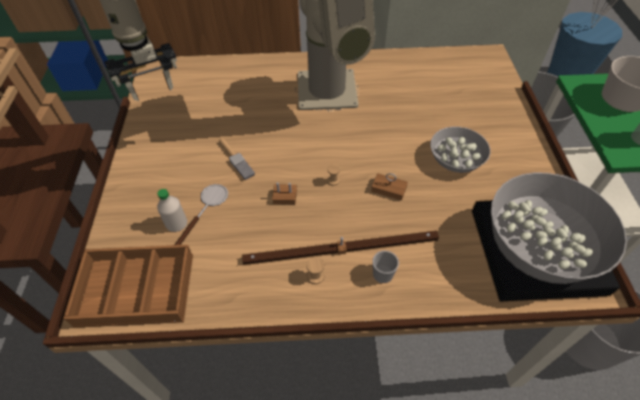

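Top view: guide (ring) at about (245,223) on the left, pinblock (357,217), bobbin (307,237), batten from (210,162) to (395,143), clip at (301,151). The scene view agrees, with the guide at (389,186) and the clip at (341,245). Next I measure them.

```bash
cat > m.py <<'E'
from h import *
def big(m):
    n,l,s,c=cv2.connectedComponentsWithStats(m.astype(np.uint8)); return l==1+np.argmax(s[1:,4])
def measure(f,bo):
    # bo: boxes u0,u1,v0,v1 for guide and batten, clip
    z=np.load(f); p=z['p'];d=z['d'];i={k:z[k] for k in('vertical_fov','cx','cy','cam_to_world')}
    P=cloud(d,i); hsv=cv2.cvtColor(p,cv2.COLOR_RGB2HSV)
    out={}
    for n,(b,h) in bo.items():
        m=np.zeros((400,640),bool); m[b[2]:b[3],b[0]:b[1]]=1
        m&=(P[...,2]>h-.009)&(P[...,2]<h+.008)
        m=big(m); (cx,cy),(w,hh),a=cv2.minAreaRect(P[m][:,:2].astype(np.float32)*1000)
        q=P[m][:,:2]; c=q.mean(0); ev,V=np.linalg.eigh(np.cov(q.T)); ax=V[:,1]*np.sign(V[1,1])
        print(n,m.sum(),'z',np.median(P[m][:,2]).round(4),'rect',np.round([cx,cy,w,hh,a],1),'mean',c.round(4),'yaw',np.arctan2(-ax[0],ax[1]).round(4))
    return p,d,i,P
E
python3 - <<'E'
from m import *
p,d,i,P=measure('top1.npz',{'guide':((215,275,200,245),.028),'pin':((335,385,200,235),.028),'batten':((200,405,135,170),.022),'bob':((295,325,225,250),.06)})
print(P[100:300:40,320,2].round(4), P[225:300:20,100:600:80,2].round(3))
print('clip hi', [ (u,v,P[v,u].round(4)) for v in range(140,158) for u in range(295,310) if P[v,u,2]>.036])
p,d,i,P=measure('scene1.npz',{'guide':((365,415,165,205),.028),'batten':((235,445,225,270),.022),'pin':((262,310,175,210),.028)})
for n,b in (('top',(190,420,130,250)),('scene',(230,450,165,275))):
    z=np.load(n+'1.npz')['p'][b[2]:b[3],b[0]:b[1]]
    cv2.imwrite('pics/%s_c.png'%n,cv2.cvtColor(cv2.resize(z,None,fx=3.4,fy=3.4,interpolation=cv2.INTER_CUBIC),cv2.COLOR_RGB2BGR))
E
```

```text
guide 696 z 0.0277 rect [491.9 166.  100.   59.7  66.2] mean [0.4916 0.1656] yaw -0.4149
pin 483 z 0.028 rect [ 504.1 -159.3   70.1   60.    84.3] mean [ 0.5039 -0.1585] yaw -0.0805
batten 1628 z 0.0214 rect [7.05e+02 6.00e-01 3.34e+01 5.58e+02 5.40e+00] mean [0.7015 0.0016] yaw 0.0897
bob 160 z 0.0602 rect [447.8  -4.5  36.6  36.3  89.2] mean [ 0.4476 -0.0047] yaw -0.247
[-0.0009  0.0002 -0.0041  0.0017  0.0006] [[-0.001 -0.003  0.029  0.001  0.01   0.001 -0.742]
 [-0.005  0.043  0.001 -0.003 -0.003 -0.004 -0.754]
 [-0.006  0.006  0.002 -0.003  0.002  0.002 -0.753]
 [ 0.002  0.04   0.002 -0.001  0.02  -0.001 -0.749]]
clip hi [(299, 148, array([0.704 , 0.003 , 0.0633])), (300, 148, array([7.039e-01, 1.000e-04, 6.340e-02])), (301, 148, array([ 0.7054, -0.0025,  0.0574])), (299, 149, array([0.7018, 0.0031, 0.0603])), (300, 149, array([7.02e-01, 3.00e-04, 5.95e-02])), (301, 149, array([ 0.701 , -0.0027,  0.0631])), (299, 150, array([0.6991, 0.0032, 0.0594])), (300, 150, array([6.984e-01, 2.000e-04, 6.190e-02])), (301, 150, array([ 0.6998, -0.0024,  0.056 ])), (300, 151, array([0.6987, 0.0008, 0.049 ])), (301, 151, array([ 0.6997, -0.002 ,  0.0449])), (300, 152, array([0.698 , 0.0012, 0.0397])), (301, 152, array([ 0.6981, -0.0017,  0.0393])), (298, 157, array([ 0.4028, -0.0481,  1.232 ]))]
guide 492 z 0.0277 rect [494.9 164.  100.4  66.5  66.2] mean [0.501  0.1631] yaw -0.4179
batten 1789 z 0.0218 rect [ 7.093e+02 -1.000e-01  3.570e+01  5.577e+02  5.200e+00] mean [ 0.7091 -0.0045] yaw 0.0919
pin 343 z 0.028 rect [ 509.5 -161.5   70.1   63.3   84.9] mean [ 0.5142 -0.161 ] yaw 0.0304
```

View pics/top_c.png

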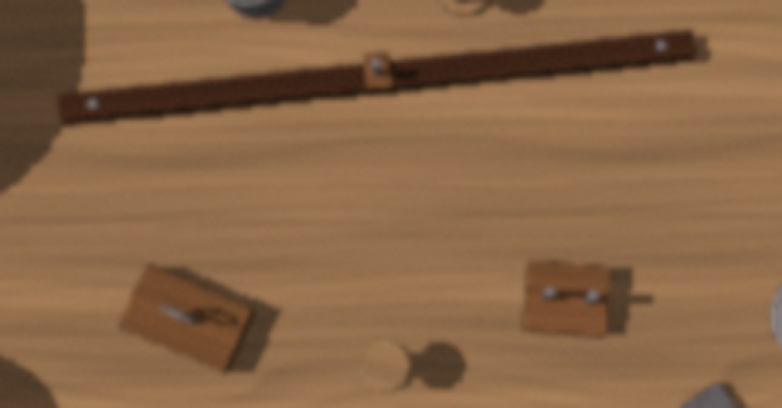

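Measured sizes match: the guide is 100x60 with its top at 28 mm, the batten 558 long, the pinblock 70x60. Guide centre is (0.492,0.166), yaw -0.415. The batten yaw is +0.09 and the pin is near (0.703,0.001).

Plan:
1. Two-finger push on the rear long side to turn it.
2. Push on the +y end to bring it into line.
3. Final push against the batten.

First the approach, at height.

```bash
cat >> h.py <<'E'
def to(x,y,z,yaw):
    "remaining: world yaw turn (as tool z twist), and shift in present tool axes, mm"
    s=robot.read_state(); r=R.from_rotvec(s['orientation']); M=r.as_matrix()
    cur=np.arctan2(M[1,0],M[0,0]); tz=-(yaw-cur)
    dw=np.array([x,y,z])-s['tool_pos']; after=R.from_euler('z',yaw-cur)*r
    print('t',round(s['t'],2),'pos',np.round(s['tool_pos'],4),'yaw',cur.round(3),'tilt',M[:,2].round(3),'F',np.round(s['force'],1),'open',round(s['opening'],3))
    print('twist_z',tz.round(3),'shift now',(1000*r.inv().apply(dw)).round(1),'after turn',(1000*after.inv().apply(dw)).round(1))
E
r='{"translation":[34,-27,0],"twist":[0,0,0],"grip":0.1}'
python3 -m pendant '[{"translation":[34,-27,0],"twist":[0,0,0],"grip":0.1},{"translation":[34,-27,0],"twist":[0,0,0],"grip":0.1},{"translation":[34,-27,0],"twist":[0,0,0],"grip":0.1},{"translation":[34,-27,0],"twist":[0,0,0],"grip":0.1},{"translation":[34,-27,0],"twist":[0,0,0],"grip":0.1},{"translation":[34,-27,0],"twist":[0,0,0],"grip":0.1},{"translation":[34,-27,0],"twist":[0,0,0],"grip":0.1},{"translation":[34,-27,0],"twist":[0,0,0],"grip":0.1},{"translation":[34,-27,0],"twist":[0,0,0],"grip":0.1},{"translation":[34,-27,0],"twist":[0,0,0],"grip":0.1}]'
python3 -m pendant '[{"translation":[14,-31,0],"twist":[0,0,0],"grip":0.1},{"translation":[14,-31,0],"twist":[0,0,0],"grip":0.1},{"translation":[14,-31,0],"twist":[0,0,0],"grip":0.1},{"translation":[14,-31,0],"twist":[0,0,0],"grip":0.1},{"translation":[14,-31,0],"twist":[0,0,0],"grip":0.1},{"translation":[14,-31,0],"twist":[0,0,0],"grip":0.1},{"translation":[14,-31,0],"twist":[0,0,0],"grip":0.1},{"translation":[14,-31,0],"twist":[0,0,0],"grip":0.1},{"translation":[14,-31,0],"twist":[0,0,0],"grip":0.1},{"translation":[14,-31,0],"twist":[0,0,0],"grip":0.1}]'
python3 -c "
from h import *
to(.442,.188,.11,-.415)"
```

```text
t: 1.1
tool_pos: [0.45, -0.1418, 0.2129]
orientation: [-3.061, -0.668, 0.006]
force: [0.6, -1.3, 0.4]
opening: 0.0513
t: 2.1
tool_pos: [0.4443, 0.2142, 0.2122]
orientation: [-3.059, -0.671, 0.013]
force: [0.3, -0.3, 0.7]
opening: 0.0511
t 2.1 pos [0.4443 0.2142 0.2122] yaw 0.432 tilt [-0.01   0.008 -1.   ] F [ 0.3 -0.3  0.7] open 0.051
twist_z 0.847 shift now [-12.5  24.  102. ] after turn [  9.   26.1 101.8]
```

```bash
python3 -m pendant '[{"translation":[0,0,0],"twist":[0,0,0.145],"grip":0.1},{"translation":[0,0,0],"twist":[0,0,0.145],"grip":0.1},{"translation":[0,0,0],"twist":[0,0,0.145],"grip":0.1},{"translation":[0,0,0],"twist":[0,0,0.145],"grip":0.1},{"translation":[0,0,0],"twist":[0,0,0.145],"grip":0.1},{"translation":[0,0,0],"twist":[0,0,0.135],"grip":0.1},{"translation":[2,6.5,20],"twist":[0,0,0],"grip":0.1},{"translation":[2,6.5,20],"twist":[0,0,0],"grip":0.1},{"translation":[2,6.5,20],"twist":[0,0,0],"grip":0.1},{"translation":[0,6.5,20],"twist":[0,0,0],"grip":0.1}]'
python3 - <<'E'
from h import *
to(.442,.188,.010,-.415)
p,d,i=snap('wrist','w1.png'); P=cloud(d,i); print(np.array(i['cam_to_world']).round(3))
m=(P[...,2]>.020)&(P[...,2]<.034)&(d>0)&(abs(P[...,0]-.49)<.08)&(abs(P[...,1]-.166)<.08)
print(m.sum()); print(cv2.minAreaRect(P[m][:,:2].astype(np.float32)*1000))
E
```

```text
t: 3.1
tool_pos: [0.4352, 0.1944, 0.1286]
orientation: [-3.055, 0.708, 0.021]
force: [-0.0, -0.7, -1.0]
opening: 0.0513
t 3.1 pos [0.4352 0.1944 0.1286] yaw -0.455 tilt [-0.012  0.009 -1.   ] F [-0.  -0.7 -1. ] open 0.051
twist_z -0.04 shift now [ 10.6   3.1 118.5] after turn [ 10.5   3.4 118.5]
[[-0.44   0.852  0.283  0.514]
 [-0.898 -0.417 -0.141  0.156]
 [-0.002 -0.316  0.949  0.293]
 [ 0.     0.     0.     1.   ]]
10212
((494.49505615234375, 166.55091857910156), (100.34808349609375, 60.173927307128906), 65.9853286743164)
```

View pics/w1.png

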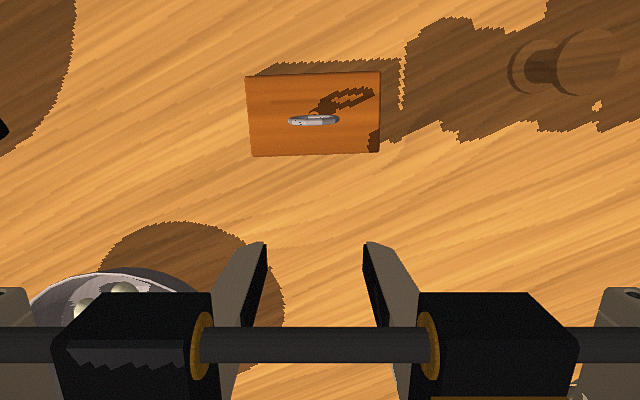

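The wrist view shows the guide at (313,115), bobbin upper right, bowl lower left. Guide pose (0.4945,0.1666), yaw -0.419, 100x60, which agrees with the top view. Descending behind the foot.

```bash
python3 -m pendant '[{"translation":[5,1,5],"twist":[0,0,-0.04],"grip":0.1},{"translation":[6,1,15],"twist":[0,0,0],"grip":0.1},{"translation":[0,0,18],"twist":[0,0,0],"grip":0.1},{"translation":[0,0,18],"twist":[0,0,0],"grip":0.1},{"translation":[0,0,18],"twist":[0,0,0],"grip":0.1},{"translation":[0,0,18],"twist":[0,0,0],"grip":0.1},{"translation":[0,0,14],"twist":[0,0,0],"grip":0.1},{"translation":[0,0,8],"twist":[0,0,0],"grip":0.1},{"translation":[0,0,0],"twist":[0,0,0],"grip":0.1},{"translation":[0,0,0],"twist":[0,0,0],"grip":0.1}]'
python3 - <<'E'
from h import *
to(.4443,.189,.010,-.419)
E
```

```text
t: 4.15
tool_pos: [0.4389, 0.1874, 0.0071]
orientation: [-3.073, 0.646, 0.034]
force: [-0.6, -0.9, 0.6]
opening: 0.0514
t 4.15 pos [0.4389 0.1874 0.0071] yaw -0.415 tilt [-0.021  0.006 -1.   ] F [-0.6 -0.9  0.6] open 0.051
twist_z 0.004 shift now [ 4.3 -3.6 -3. ] after turn [ 4.3 -3.6 -3. ]
```

```bash
cat >> h.py <<'E'
    t=r.inv().apply(np.cross(M[:,2],[0,0,-1])); print('tilt fix twist',t.round(3))
E
python3 -m pendant '[{"translation":[8,-2,-2],"twist":[0.003,0.02,0],"grip":0.1},{"translation":[9,-1,-1],"twist":[0,0,0],"grip":0.1},{"translation":[8,0,0],"twist":[0,0,0],"grip":0.1},{"translation":[8,0,0],"twist":[0,0,0],"grip":0.1},{"translation":[10,0,0],"twist":[0,0,-0.04],"grip":0.1},{"translation":[10,0,0],"twist":[0,0,-0.04],"grip":0.1},{"translation":[10,0,0],"twist":[0,0,-0.04],"grip":0.1},{"translation":[10,0,0],"twist":[0,0,-0.04],"grip":0.1},{"translation":[10,0,0],"twist":[0,0,-0.04],"grip":0.1},{"translation":[0,0,0],"twist":[0,0,0],"grip":0.1}]'
cat > g.py <<'E'
from m import *
def guide(cam='wrist',fn=None,lo=(.4,-.12),hi=(.68,.25)):
    p,d,i=snap(cam,fn); P=cloud(d,i)
    m=(P[...,2]>.023)&(P[...,2]<.034)&(d>0)&(P[...,0]>lo[0])&(P[...,0]<hi[0])&(P[...,1]>lo[1])&(P[...,1]<hi[1])
    m=big(m); c,s,a=cv2.minAreaRect(P[m][:,:2].astype(np.float32)*1000); b=cv2.boxPoints((c,s,a))
    e=max((b[1]-b[0],b[2]-b[1]),key=np.linalg.norm); e*=np.sign(e[1])
    print(cam,m.sum(),'guide c',np.round(c,1),'size',np.round(s,1),'yaw',np.arctan2(-e[0],e[1]).round(3))
    return p,d,i,P
E
python3 - <<'E'
from g import *
to(.442,.188,.010,-.419); guide('wrist','w2.png'); guide('top')
E
```

```text
t: 5.15
tool_pos: [0.5246, 0.158, 0.0128]
orientation: [-3.123, 0.326, 0.002]
force: [0.1, 0.1, 0.1]
opening: 0.051
t 5.15 pos [0.5246 0.158  0.0128] yaw -0.208 tilt [-0.001  0.002 -1.   ] F [0.1 0.1 0.1] open 0.051
twist_z 0.211 shift now [-87.  -12.3   3. ] after turn [-87.7   6.2   2.9]
tilt fix twist [-0.001  0.001  0.   ]
wrist 24638 guide c [555.1 151.3] size [100.3  77.3] yaw -0.206
top 140 guide c [570. 122.] size [49.7 30.5] yaw -0.223
```

View pics/w2.png

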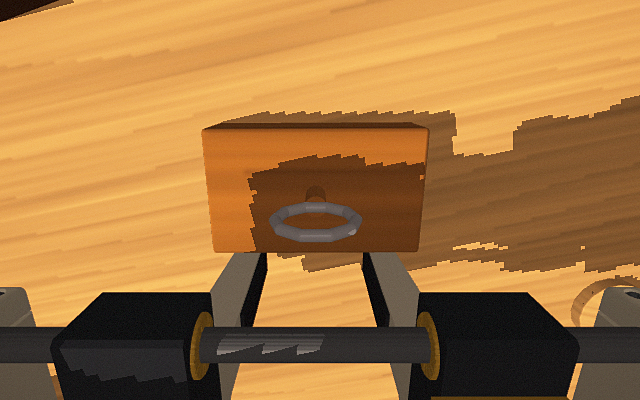

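The wrist view shows the foot flat on both fingertips (rear edge at row 252, ring clear at (316,222)). Now finish turning it, to about yaw +0.09.

```bash
python3 -m pendant '[{"translation":[10,0,0.5],"twist":[0,0,-0.05],"grip":0.1},{"translation":[10,0,0.5],"twist":[0,0,-0.05],"grip":0.1},{"translation":[10,0,0.5],"twist":[0,0,-0.05],"grip":0.1},{"translation":[10,0,0.5],"twist":[0,0,-0.05],"grip":0.1},{"translation":[10,0,0.5],"twist":[0,0,-0.05],"grip":0.1},{"translation":[8,0,0],"twist":[0,0,-0.05],"grip":0.1},{"translation":[0,0,0],"twist":[0,0,0],"grip":0.1},{"translation":[-15,0,0],"twist":[0,0,0],"grip":0.1},{"translation":[-15,0,0],"twist":[0,0,0],"grip":0.1},{"translation":[-15,0,0],"twist":[0,0,0],"grip":0.1}]'
python3 - <<'E'
from g import *
to(.442,.188,.010,0.09); p,d,i,P=guide('wrist','w3.png')
np.savez('w3.npz',p=p,d=d,P=P); 
m=(P[...,2]>.015)&(P[...,2]<.027)&(d>0)&(P[...,0]>.66)
if m.sum()>50:
  q=P[m][:,:2]; vx,vy,x0,y0=cv2.fitLine(q.astype(np.float32),2,0,.001,.001).ravel(); print(m.sum(),vx/vy,x0,y0)
E
```

```text
t: 6.25
tool_pos: [0.5313, 0.1487, 0.0094]
orientation: [-3.138, -0.137, 0.016]
force: [0.2, -0.4, -0.0]
opening: 0.0513
t 6.25 pos [0.5313 0.1487 0.0094] yaw 0.087 tilt [-0.01 -0.   -1.  ] F [ 0.2 -0.4 -0. ] open 0.051
twist_z -0.003 shift now [-85.5 -47.    0.3] after turn [-85.4 -47.2   0.3]
tilt fix twist [-0.001  0.01   0.   ]
wrist 35577 guide c [616.2 154.7] size [ 60.4 100.5] yaw 0.098
```

View pics/w3.png

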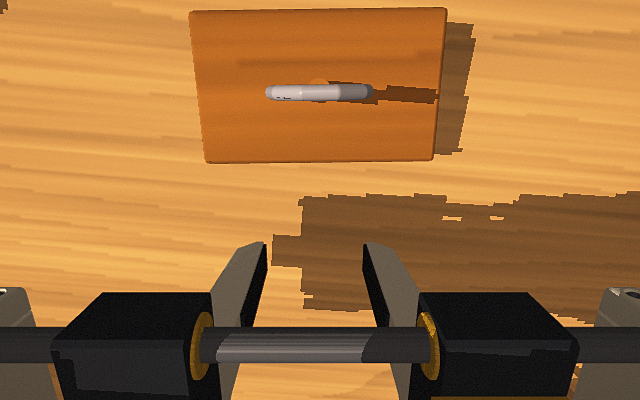

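The guide is now at (0.616,0.155), yaw 0.098, parallel to the batten and about 32 mm short of it. Next I lift, turn so tool x points to +y, and go round to its +y end.

```bash
python3 -m pendant '[{"translation":[0,0,-28],"twist":[0,0.01,0],"grip":0.1},{"translation":[0,0,-28],"twist":[0,0,0],"grip":0.1},{"translation":[0,0,-28],"twist":[0,0,0],"grip":0.1},{"translation":[0,0,-28],"twist":[0,0,0],"grip":-0.57},{"translation":[0,0,0],"twist":[0,0,-0.149],"grip":-0.57},{"translation":[0,0,0],"twist":[0,0,-0.149],"grip":-0.57},{"translation":[0,0,0],"twist":[0,0,-0.149],"grip":-0.57},{"translation":[0,0,0],"twist":[0,0,-0.149],"grip":-0.57},{"translation":[0,0,0],"twist":[0,0,-0.149],"grip":-0.57},{"translation":[0,0,0],"twist":[0,0,-0.149],"grip":-0.57}]'
python3 -m pendant '[{"translation":[0,0,0],"twist":[0,0,-0.149],"grip":-0.57},{"translation":[0,0,0],"twist":[0,0,-0.149],"grip":-0.57},{"translation":[0,0,0],"twist":[0,0,-0.149],"grip":-0.57},{"translation":[0,0,0],"twist":[0,0,-0.149],"grip":-0.57},{"translation":[0,0,0],"twist":[0,0,-0.1],"grip":-0.57},{"translation":[20,16,0],"twist":[0,0,0],"grip":-0.57},{"translation":[20,16,0],"twist":[0,0,0],"grip":-0.57},{"translation":[20,16,0],"twist":[0,0,0],"grip":-0.57},{"translation":[20,16,0],"twist":[0,0,0],"grip":-0.57},{"translation":[0,0,0],"twist":[0,0,0],"grip":-0.57}]'
python3 -c "
from h import *
to(.609,.232,.01,1.661);print(robot.read_state()['q'].round(2))"
```

```text
t: 7.3
tool_pos: [0.5287, 0.1496, 0.1267]
orientation: [2.771, 1.481, 0.004]
force: [-0.8, -0.1, -0.2]
opening: 0.0199
t: 8.3
tool_pos: [0.5857, 0.2399, 0.1281]
orientation: [2.094, 2.335, 0.011]
force: [-0.5, 0.4, -0.2]
opening: 0.0199
t 8.3 pos [0.5857 0.2399 0.1281] yaw 1.68 tilt [ 0.008  0.002 -1.   ] F [-0.5  0.4 -0.2] open 0.02
twist_z 0.019 shift now [-10.5  21.3 118.3] after turn [-10.1  21.5 118.3]
tilt fix twist [ 0.008 -0.001  0.   ]
[ 0.31  0.27  1.5  -0.    1.37  0.2 ]
```

```bash
python3 -m pendant '[{"translation":[-2,11,5],"twist":[0.008,0,0.01],"grip":-0.57},{"translation":[-2,11,10],"twist":[0,0,0.009],"grip":-0.57},{"translation":[0,0,18],"twist":[0,0,0],"grip":-0.57},{"translation":[0,0,18],"twist":[0,0,0],"grip":-0.57},{"translation":[0,0,18],"twist":[0,0,0],"grip":-0.57},{"translation":[0,0,18],"twist":[0,0,0],"grip":-0.57},{"translation":[0,0,16],"twist":[0,0,0],"grip":-0.57},{"translation":[0,0,12],"twist":[0,0,0],"grip":-0.57},{"translation":[0,0,0],"twist":[0,0,0],"grip":-0.57},{"translation":[0,0,0],"twist":[0,0,0],"grip":-0.57}]'
python3 -c "
from h import *
to(.612,.2145,.01,1.664)"
```

```text
t: 9.3
tool_pos: [0.6083, 0.2354, 0.0101]
orientation: [2.131, 2.306, 0.003]
force: [-0.1, -0.2, 0.3]
opening: 0.0196
t 9.3 pos [0.6083 0.2354 0.0101] yaw 1.65 tilt [ 0.003  0.    -1.   ] F [-0.1 -0.2  0.3] open 0.02
twist_z -0.014 shift now [-21.1   2.1   0.1] after turn [-21.1   1.8   0.1]
tilt fix twist [ 0.003  0.    -0.   ]
```

```bash
python3 -m pendant '[{"translation":[-9,1,0],"twist":[0.003,0,-0.014],"grip":-0.57},{"translation":[-9,1,0],"twist":[0,0,0],"grip":-0.57},{"translation":[-8,0,0],"twist":[0,0,0],"grip":-0.57},{"translation":[-8,0,0],"twist":[0,0,0],"grip":-0.57},{"translation":[-10,0,0],"twist":[0,0,0],"grip":-0.57},{"translation":[-10,0,0],"twist":[0,0,0],"grip":-0.57},{"translation":[-10,0,0],"twist":[0,0,0],"grip":-0.57},{"translation":[-10,0,0],"twist":[0,0,0],"grip":-0.57},{"translation":[-10,0,0],"twist":[0,0,0],"grip":-0.57},{"translation":[0,0,0],"twist":[0,0,0],"grip":-0.57}]'
python3 - <<'E'
from g import *
to(.612,.2145,.01,1.664); p,d,i,P=guide('top'); guide('scene',lo=(.5,-.1))
cv2.imwrite('pics/t2.png',cv2.cvtColor(cv2.resize(p[120:260,180:420],None,fx=3.3,fy=3.3),cv2.COLOR_RGB2BGR))
E
```

```text
t: 10.3
tool_pos: [0.621, 0.1448, 0.0135]
orientation: [2.115, 2.321, 0.007]
force: [0.0, 0.3, 0.5]
opening: 0.0197
t 10.3 pos [0.621  0.1448 0.0135] yaw 1.664 tilt [ 0.004  0.002 -1.   ] F [0.  0.3 0.5] open 0.02
twist_z -0.0 shift now [70.3 -2.5  3.7] after turn [70.3 -2.5  3.7]
tilt fix twist [ 0.004 -0.002 -0.   ]
top 509 guide c [621.4  76.1] size [60.5 82. ] yaw 0.098
scene 526 guide c [625.4  83.2] size [ 61.9 102.2] yaw 0.085
```

Straight and parallel (top view yaw 0.098, scene view yaw 0.085). Roughly 94 mm remains along the batten, so I push 82 of it.

```bash
python3 -m pendant '[{"translation":[-10,0,1.5],"twist":[0.004,0,0],"grip":-0.57},{"translation":[-10,0,1.5],"twist":[0,0,0],"grip":-0.57},{"translation":[-10,0,0.5],"twist":[0,0,0],"grip":-0.57},{"translation":[-10,0,0.5],"twist":[0,0,0],"grip":-0.57},{"translation":[-10,0,0.5],"twist":[0,0,0],"grip":-0.57},{"translation":[-10,0,0.5],"twist":[0,0,0],"grip":-0.57},{"translation":[-10,0,0.5],"twist":[0,0,0],"grip":-0.57},{"translation":[-6,0,0],"twist":[0,0,0],"grip":-0.57},{"translation":[-4,0,0],"twist":[0,0,0],"grip":-0.57},{"translation":[0,0,0],"twist":[0,0,0],"grip":-0.57}]'
python3 - <<'E'
from g import *
to(.612,.2145,.01,1.664); guide('scene',lo=(.5,-.15))
E
```

```text
t: 11.4
tool_pos: [0.631, 0.0634, 0.0101]
orientation: [-2.113, -2.324, -0.012]
force: [-0.0, 3.0, 2.0]
opening: 0.0199
t 11.4 pos [0.631  0.0634 0.0101] yaw 1.666 tilt [ 0.005  0.006 -1.   ] F [-0.  3.  2.] open 0.02
twist_z 0.002 shift now [152.2  -4.5   1. ] after turn [152.2  -4.9   1. ]
tilt fix twist [ 0.005 -0.006  0.   ]
scene 471 guide c [636.3  -2.6] size [63.4 90.2] yaw 0.109
```

```bash
python3 -m pendant '[{"translation":[15,0,0],"twist":[0,0,0],"grip":-0.57},{"translation":[15,0,0],"twist":[0,0,0],"grip":-0.57},{"translation":[15,0,0],"twist":[0,0,0],"grip":-0.57},{"translation":[0,0,-28],"twist":[0,0,0],"grip":-0.57},{"translation":[0,0,-28],"twist":[0,0,0],"grip":-0.57},{"translation":[0,0,-28],"twist":[0,0,0],"grip":-0.57},{"translation":[0,0,-28],"twist":[0,0,0],"grip":-0.57},{"translation":[0,0,0],"twist":[0,0,0.149],"grip":-0.57},{"translation":[0,0,0],"twist":[0,0,0.149],"grip":-0.57},{"translation":[0,0,0],"twist":[0,0,0.149],"grip":-0.57}]'
python3 -m pendant '[{"translation":[0,0,0],"twist":[0,0,0.149],"grip":-0.57},{"translation":[0,0,0],"twist":[0,0,0.149],"grip":-0.57},{"translation":[0,0,0],"twist":[0,0,0.149],"grip":-0.57},{"translation":[0,0,0],"twist":[0,0,0.149],"grip":-0.57},{"translation":[0,0,0],"twist":[0,0,0.149],"grip":-0.57},{"translation":[0,0,0],"twist":[0,0,0.149],"grip":-0.57},{"translation":[0,0,0],"twist":[0,0,0.149],"grip":-0.57},{"translation":[0,0,0],"twist":[0,0,0.083],"grip":0.1},{"translation":[0,0,0],"twist":[0,0,0],"grip":0.1},{"translation":[0,0,0],"twist":[0,0,0],"grip":0.1}]'
python3 -c "
from h import *
to(.565,.001,.12,.09)"
```

```text
t: 12.45
tool_pos: [0.6206, 0.1227, 0.1228]
orientation: [-2.572, -1.797, 0.002]
force: [-0.2, -0.6, -0.4]
opening: 0.0199
t: 13.45
tool_pos: [0.6156, 0.139, 0.1205]
orientation: [-3.137, -0.135, 0.012]
force: [-0.1, -0.4, 1.5]
opening: 0.0392
t 13.45 pos [0.6156 0.139  0.1205] yaw 0.086 tilt [-0.007  0.001 -1.   ] F [-0.1 -0.4  1.5] open 0.039
twist_z -0.004 shift now [-62.2 133.2   0.8] after turn [-62.8 132.9   0.8]
tilt fix twist [-0.002  0.007 -0.   ]
```

```bash
python3 -m pendant '[{"translation":[-20,0,0],"twist":[0,0.007,0],"grip":0.1},{"translation":[-20,8,0],"twist":[0,0,0],"grip":0.1},{"translation":[-20,25,0],"twist":[0,0,0],"grip":0.1},{"translation":[-2,25,0],"twist":[0,0,0],"grip":0.1},{"translation":[0,25,0],"twist":[0,0,0],"grip":0.1},{"translation":[0,25,0],"twist":[0,0,0],"grip":0.1},{"translation":[0,20,0],"twist":[0,0,0],"grip":0.1},{"translation":[0,4,0],"twist":[0,0,0],"grip":0.1},{"translation":[0,0,0],"twist":[0,0,0],"grip":0.1},{"translation":[0,0,0],"twist":[0,0,0],"grip":0.1}]'
python3 - <<'E'
from g import *
to(.579,.001,.01,.09); p,d,i,P=guide('wrist','w4.png',lo=(.5,-.15)); 
np.savez('w4.npz',p=p,d=d,P=P,**{k:np.array(v) for k,v in i.items()})
m=(d>0)&(P[...,2]>.016)&(P[...,2]<.027)&(P[...,0]>.672)&(P[...,0]<.76)
r=cv2.minAreaRect(P[m][:,:2].astype(np.float32)*1000); print('batten',m.sum(),r)
m=(d>0)&(P[...,2]>.05)&(P[...,2]<.07)&(P[...,0]>.672)&(P[...,0]<.74); print('pin',m.sum(),P[m].mean(0),P[m].min(0),P[m].max(0))
E
```

```text
t: 14.45
tool_pos: [0.5634, 0.0045, 0.1195]
orientation: [-3.134, -0.182, 0.002]
force: [-0.2, 0.8, 0.7]
opening: 0.0512
t 14.45 pos [0.5634 0.0045 0.1195] yaw 0.116 tilt [-0.001  0.002 -1.   ] F [-0.2  0.8  0.7] open 0.051
twist_z 0.026 shift now [ 15.2   5.5 109.5] after turn [ 15.3   5.1 109.5]
tilt fix twist [-0.002  0.001 -0.   ]
wrist 10965 guide c [632.8   4.1] size [ 60.3 100.3] yaw 0.095
batten 16131 ((697.8321533203125, 13.53704833984375), (21.076744079589844, 448.1607971191406), 6.154114723205566)
pin 10 [ 7.01356934e-01 -1.65322045e-04  5.17894579e-02] [ 0.70105753 -0.00192187  0.05010496] [0.70168759 0.00165707 0.05379563]
```

View pics/w4.png

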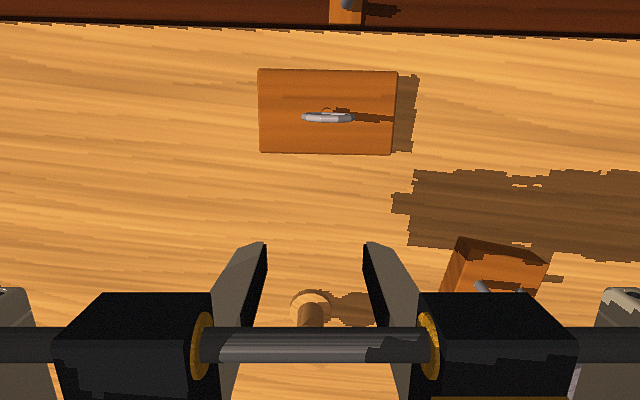

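The wrist view shows the guide at (328,111), the clip at (346,8) just cut by the top edge, and the bobbin untouched at (310,305). The guide is about 11 mm left of the pin. I refine the batten face and clip from this view while descending behind the foot.

```bash
python3 - <<'E'
import numpy as np,cv2
z=np.load('w4.npz');P=z['P'];d=z['d']
m=(d>0)&(P[...,2]>.017)&(P[...,2]<.026)&(P[...,0]>.66)
# front top edge: lowest image row per column
vs=[(u,np.where(m[:60,u])[0].max()) for u in range(0,640,4) if m[:60,u].any()]
q=np.array([P[v-1,u,:2] for u,v in vs]); vx,vy,x0,y0=cv2.fitLine(q.astype(np.float32),cv2.DIST_HUBER,0,.001,.001).ravel()
print('edge yaw',-np.arctan(vx/vy),'x at y=0',x0-y0*vx/vy)
m=(d>0)&(P[...,2]>.029)&(P[...,2]<.045)&(P[...,0]>.68)&(P[...,0]<.75); print('clip',m.sum(),P[m].min(0),P[m].max(0))
E
python3 -m pendant '[{"translation":[3,3,5],"twist":[0,0,0.024],"grip":0.1},{"translation":[4,2,13],"twist":[0,0,0],"grip":0.1},{"translation":[0,0,18],"twist":[0,0,0],"grip":0.1},{"translation":[0,0,18],"twist":[0,0,0],"grip":0.1},{"translation":[0,0,18],"twist":[0,0,0],"grip":0.1},{"translation":[0,0,18],"twist":[0,0,0],"grip":0.1},{"translation":[0,0,12],"twist":[0,0,0],"grip":0.1},{"translation":[0,0,7],"twist":[0,0,0],"grip":0.1},{"translation":[0,0,0],"twist":[0,0,0],"grip":0.1},{"translation":[0,0,0],"twist":[0,0,0],"grip":0.1}]'
python3 -c "
from h import *
to(.6205,.0045,.01,.092)"
```

```text
edge yaw 0.0890605 x at y=0 0.6928982
clip 131 [ 0.6926379  -0.01076052  0.02902813] [0.70666473 0.01016433 0.04498033]
t: 15.5
tool_pos: [0.5718, 0.0048, 0.0004]
orientation: [-3.135, -0.151, 0.003]
force: [-0.6, -0.6, 1.0]
opening: 0.0515
t 15.5 pos [5.718e-01 4.800e-03 4.000e-04] yaw 0.096 tilt [-0.002  0.003 -1.   ] F [-0.6 -0.6  1. ] open 0.051
twist_z 0.004 shift now [48.4  4.9 -9.7] after turn [48.4  4.7 -9.7]
tilt fix twist [-0.003  0.002 -0.   ]
```

```bash
python3 -m pendant '[{"translation":[0,0,-9],"twist":[0,0,0],"grip":0.1},{"translation":[8,0,0],"twist":[0,0,0.004],"grip":0.1},{"translation":[8,0,0],"twist":[0,0,0],"grip":0.1},{"translation":[6,0,0],"twist":[0,0,0],"grip":0.1},{"translation":[7,0,0],"twist":[0,0,0],"grip":0.1},{"translation":[7,0,0],"twist":[0,0,0],"grip":0.1},{"translation":[6,0,0],"twist":[0,0,0],"grip":0.1},{"translation":[4,0,0],"twist":[0,0,0],"grip":0.1},{"translation":[3,0,0],"twist":[0,0,0],"grip":0.1},{"translation":[0,0,0],"twist":[0,0,0],"grip":0.1}]'
python3 -c "
from h import *
to(.6253,.0045,.01,.09)"
python3 -m pendant '[{"translation":[2,0,0],"twist":[0,0,0],"grip":0.1},{"translation":[2,0,0],"twist":[0,0,0],"grip":0.1},{"translation":[2,0,0],"twist":[0,0,0],"grip":0.1},{"translation":[2,0,0],"twist":[0,0,0],"grip":0.1},{"translation":[2,0,0],"twist":[0,0,0],"grip":0.1},{"translation":[2,0,0],"twist":[0,0,0],"grip":0.1},{"translation":[2,0,0],"twist":[0,0,0],"grip":0.1},{"translation":[2,0,0],"twist":[0,0,0],"grip":0.1},{"translation":[2,0,0],"twist":[0,0,0],"grip":0.1},{"translation":[2,0,0],"twist":[0,0,0],"grip":0.1}]'
python3 - <<'E'
from g import *
to(.6253,.0045,.01,.09); guide('wrist',lo=(.63,-.15),hi=(.69,.25))
E
```

```text
t: 16.5
tool_pos: [0.6219, 0.0094, 0.0112]
orientation: [-3.135, -0.143, 0.016]
force: [-0.4, -1.1, 0.1]
opening: 0.051
t 16.5 pos [0.6219 0.0094 0.0112] yaw 0.091 tilt [-0.01   0.002 -1.   ] F [-0.4 -1.1  0.1] open 0.051
twist_z 0.001 shift now [2.9 5.2 1.1] after turn [3.  5.2 1.1]
tilt fix twist [-0.003  0.01   0.   ]
t: 17.5
tool_pos: [0.6212, 0.0094, 0.0087]
orientation: [-3.135, -0.142, 0.093]
force: [-15.3, -0.0, 13.0]
opening: 0.0513
t 17.5 pos [0.6212 0.0094 0.0087] yaw 0.091 tilt [-0.06  -0.    -0.998] F [-15.3  -0.   13. ] open 0.051
twist_z 0.001 shift now [ 3.5  5.3 -1.6] after turn [ 3.5  5.3 -1.6]
tilt fix twist [-0.005  0.059  0.   ]
wrist 23414 guide c [660.    6.8] size [ 60.  104.6] yaw 0.001
```

Contact with the batten: 15 N reaction, and travel stops where predicted. Backing off, straightening, then lifting to look.

```bash
python3 -m pendant '[{"translation":[-5,0,0],"twist":[0,0,0],"grip":0.1},{"translation":[-10,0,0],"twist":[0,0.03,0],"grip":0.1},{"translation":[-15,0,0],"twist":[-0.003,0.03,0],"grip":0.1},{"translation":[-15,0,0],"twist":[0,0,0],"grip":0.1},{"translation":[-15,0,-10],"twist":[0,0,0],"grip":0.1},{"translation":[0,0,-28],"twist":[0,0,0],"grip":0.1},{"translation":[0,0,-28],"twist":[0,0,0],"grip":0.1},{"translation":[0,0,-28],"twist":[0,0,0],"grip":0.1},{"translation":[0,0,-18],"twist":[0,0,0],"grip":-0.57},{"translation":[0,0,0],"twist":[0,0,0],"grip":-0.57}]'
cat > chk.py <<'E'
from g import *
import sys
def chk(fn):
    to(.565,.004,.12,.09); p,d,i,P=guide('wrist',fn,lo=(.61,-.15),hi=(.69,.25))
    w=(d>0)&(P[...,1]>-.2)&(P[...,1]<.25)
    m=w&(P[...,2]>.017)&(P[...,2]<.0255)&(P[...,0]>.675)&(P[...,0]<.75)
    L=[];G=[]
    for u in range(0,640,4):
        v=np.where(m[:,u])[0]
        if len(v)<5: continue
        a=P[v.max()-1,u,:2]
        if abs(a[1]-.005)>.075 : L.append(a)
    q=np.array(L,np.float32); print(len(q),q[:,1].min(),q[:,1].max())
    vx,vy,x0,y0=cv2.fitLine(q,cv2.DIST_HUBER,0,.001,.001).ravel(); y=-np.arctan(vx/vy); print('face edge yaw',y.round(4),'x at y=0',(x0-y0*vx/vy).round(4))
    m=w&(P[...,2]>.029)&(P[...,2]<.045)&(P[...,0]>.68)&(P[...,0]<.75); print('clip',m.sum(),P[m].min(0).round(4),P[m].max(0).round(4))
    m=w&(P[...,2]>.054)&(P[...,2]<.068)&(P[...,0]>.69)&(P[...,0]<.75); print('pin',m.sum(),P[m].mean(0).round(4),P[m].min(0).round(4),P[m].max(0).round(4))
chk(sys.argv[1])
E
python3 chk.py w5.png
```

```text
t: 18.55
tool_pos: [0.563, 0.004, 0.1249]
orientation: [-3.136, -0.142, -0.024]
force: [-0.0, -0.1, 0.9]
opening: 0.0397
t 18.55 pos [0.563  0.004  0.1249] yaw 0.09 tilt [ 0.015  0.003 -1.   ] F [-0.  -0.1  0.9] open 0.04
twist_z 0.0 shift now [1.9 0.2 5. ] after turn [1.9 0.2 5. ]
tilt fix twist [-0.002 -0.015 -0.   ]
wrist 11096 guide c [662.1   6.7] size [ 60.6 100.4] yaw 0.086
105 -0.2004991 0.23934057
face edge yaw 0.0897 x at y=0 0.6929
clip 319 [ 0.68   -0.0394  0.029 ] [0.7096 0.0552 0.045 ]
pin 31 [7.016e-01 1.000e-04 5.730e-02] [ 0.701  -0.0032  0.0541] [0.7033 0.003  0.0621]
```

View pics/w5.png

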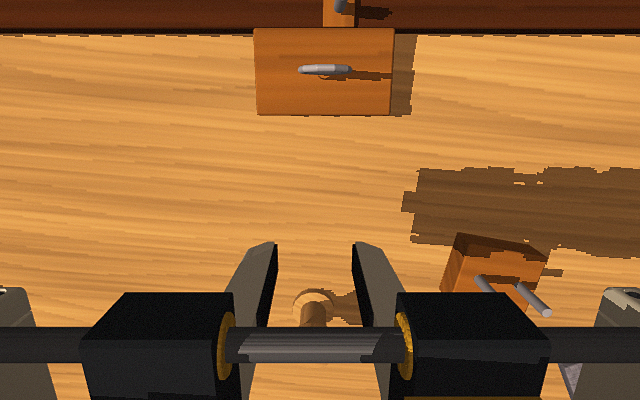

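Wrist view: guide at (323,72) flush with the batten. Its yaw is 0.086 against 0.090 for the batten, and its centre is 30.1 mm from the face. The pin at (340,5) is 10.6 mm to the right, measured along the batten. The pinblock and bobbin are undisturbed. Going to the +y end with shut fingers for a small sideways push.

```bash
python3 -m pendant '[{"translation":[0,0,0],"twist":[0,-0.015,0],"grip":-1},{"translation":[0,-16,0],"twist":[0,0,0],"grip":-1},{"translation":[0,-30,0],"twist":[0,0,0],"grip":-1},{"translation":[0,-30,0],"twist":[0,0,0],"grip":-1},{"translation":[0,-25,0],"twist":[0,0,0],"grip":-1},{"translation":[0,0,0],"twist":[0,0,-0.149],"grip":-1},{"translation":[0,0,0],"twist":[0,0,-0.149],"grip":-1},{"translation":[0,0,0],"twist":[0,0,-0.149],"grip":-1},{"translation":[0,0,0],"twist":[0,0,-0.149],"grip":-1},{"translation":[0,0,0],"twist":[0,0,-0.149],"grip":-1}]'
python3 -m pendant '[{"translation":[0,0,0],"twist":[0,0,-0.149],"grip":-1},{"translation":[0,0,0],"twist":[0,0,-0.149],"grip":-1},{"translation":[0,0,0],"twist":[0,0,-0.149],"grip":-1},{"translation":[0,0,0],"twist":[0,0,-0.149],"grip":-1},{"translation":[0,0,0],"twist":[0,0,-0.149],"grip":-1},{"translation":[0,0,0],"twist":[0,0,-0.083],"grip":-1},{"translation":[0,20,0],"twist":[0,0,0],"grip":-1},{"translation":[0,30,0],"twist":[0,0,0],"grip":-1},{"translation":[0,30,0],"twist":[0,0,0],"grip":-1},{"translation":[0,0,0],"twist":[0,0,0],"grip":-1}]'
python3 -c "
from h import *
to(.653,.084,.01,1.6605)"
```

```text
t: 19.6
tool_pos: [0.5433, 0.1168, 0.1068]
orientation: [-2.857, -1.276, 0.035]
force: [0.0, 0.3, 0.3]
opening: 0.0005
t: 20.6
tool_pos: [0.6117, 0.1363, 0.0834]
orientation: [-2.063, -2.313, 0.055]
force: [-0.4, -0.9, -0.3]
opening: 0.0004
t 20.6 pos [0.6117 0.1363 0.0834] yaw 1.685 tilt [-0.055  0.001 -0.998] F [-0.4 -0.9 -0.3] open 0.0
twist_z 0.024 shift now [-57.2  39.   70.9] after turn [-56.3  40.4  70.9]
tilt fix twist [-0.054 -0.008 -0.   ]
```

```bash
python3 -m pendant '[{"translation":[0,0,0],"twist":[-0.054,-0.008,0.024],"grip":-1},{"translation":[-10,14,0],"twist":[0,0,0],"grip":-1},{"translation":[-10,14,0],"twist":[0,0,0],"grip":-1},{"translation":[-10,12,0],"twist":[0,0,0],"grip":-1},{"translation":[-10,0,0],"twist":[0,0,0],"grip":-1},{"translation":[0,0,15],"twist":[0,0,0],"grip":-1},{"translation":[0,0,15],"twist":[0,0,0],"grip":-1},{"translation":[0,0,15],"twist":[0,0,0],"grip":-1},{"translation":[0,0,15],"twist":[0,0,0],"grip":-1},{"translation":[0,0,0],"twist":[0,0,0],"grip":-1}]'
python3 -c "
from h import *
to(.653,.084,.01,1.6605)"
```

```text
t: 21.6
tool_pos: [0.6393, 0.1055, 0.0025]
orientation: [-2.103, -2.31, 0.029]
force: [0.1, 0.8, 0.2]
opening: 0.0005
t 21.6 pos [0.6393 0.1055 0.0025] yaw 1.664 tilt [-0.025 -0.002 -1.   ] F [0.1 0.8 0.2] open 0.001
twist_z 0.004 shift now [-22.7  11.5  -7.8] after turn [-22.6  11.5  -7.8]
tilt fix twist [-0.025 -0.    -0.   ]
```

```bash
python3 -m pendant '[{"translation":[0,0,-7],"twist":[-0.025,0,0],"grip":-1},{"translation":[-8,6,-1],"twist":[0,0,0],"grip":-1},{"translation":[-7,5,0],"twist":[0,0,0],"grip":-1},{"translation":[0,0,0],"twist":[0,0,0],"grip":-1},{"translation":[0,0,0],"twist":[0,0,0],"grip":-1},{"translation":[0,0,0],"twist":[0,0,0],"grip":-1},{"translation":[0,0,0],"twist":[0,0,0],"grip":-1},{"translation":[0,0,0],"twist":[0,0,0],"grip":-1},{"translation":[0,0,0],"twist":[0,0,0],"grip":-1},{"translation":[0,0,0],"twist":[0,0,0],"grip":-1}]'
python3 -c "
from h import *
to(.657,.0547,.01,1.6605);s=robot.read_state();print(s['tool_pos'][:2]@[-.0896,.996])"
```

```text
t: 22.6
tool_pos: [0.6527, 0.0907, 0.0095]
orientation: [-2.114, -2.322, 0.002]
force: [0.4, 0.5, 0.4]
opening: 0.0005
t 22.6 pos [0.6527 0.0907 0.0095] yaw 1.665 tilt [-0.002  0.    -1.   ] F [0.4 0.5 0.4] open 0.001
twist_z 0.004 shift now [-36.3   0.9  -0.5] after turn [-36.3   1.1  -0.5]
tilt fix twist [-0.002 -0.001  0.   ]
0.031892008902736656
```

```bash
python3 -m pendant '[{"translation":[-7,0,0],"twist":[0,0,0.004],"grip":-1},{"translation":[-7,0,0],"twist":[0,0,0],"grip":-1},{"translation":[-5,0,0],"twist":[0,0,0],"grip":-1},{"translation":[-4,0,0],"twist":[0,0,0],"grip":-1},{"translation":[-3,0,0],"twist":[0,0,0],"grip":-1},{"translation":[-3,0,0],"twist":[0,0,0],"grip":-1},{"translation":[-2,0,0],"twist":[0,0,0],"grip":-1},{"translation":[0,0,0],"twist":[0,0,0],"grip":-1},{"translation":[0,0,0],"twist":[0,0,0],"grip":-1},{"translation":[0,0,0],"twist":[0,0,0],"grip":-1}]'
python3 -c "
from h import *
to(.657,.0547,.01,1.6605);s=robot.read_state();print(s['tool_pos'][:2]@[-.0896,.996])"
```

```text
t: 23.6
tool_pos: [0.6554, 0.058, 0.0094]
orientation: [-2.118, -2.316, 0.001]
force: [-0.3, 1.2, 0.9]
opening: 0.0008
t 23.6 pos [0.6554 0.058  0.0094] yaw 1.66 tilt [-0.002  0.002 -1.   ] F [-0.3  1.2  0.9] open 0.001
twist_z -0.0 shift now [-3.4  1.3 -0.6] after turn [-3.4  1.3 -0.6]
tilt fix twist [-0.002 -0.002  0.   ]
-0.0009839235368843031
```

```bash
python3 -m pendant '[{"translation":[-2,0,0],"twist":[0,0,0],"grip":-1},{"translation":[-1.5,0,0],"twist":[0,0,0],"grip":-1},{"translation":[0,0,0],"twist":[0,0,0],"grip":-1},{"translation":[0,0,0],"twist":[0,0,0],"grip":-1},{"translation":[0,0,0],"twist":[0,0,0],"grip":-1},{"translation":[0,0,0],"twist":[0,0,0],"grip":-1},{"translation":[0,0,0],"twist":[0,0,0],"grip":-1},{"translation":[0,0,0],"twist":[0,0,0],"grip":-1},{"translation":[0,0,0],"twist":[0,0,0],"grip":-1},{"translation":[0,0,0],"twist":[0,0,0],"grip":-1}]'
python3 -c "
from h import *
s=robot.read_state();print(s['tool_pos'][:2]@[-.0896,.996])"
python3 -m pendant '[{"translation":[10,0,0],"twist":[0,0,0],"grip":-1},{"translation":[15,0,0],"twist":[0,0,0],"grip":-1},{"translation":[15,-5,0],"twist":[0,0,0],"grip":-1},{"translation":[10,-10,-10],"twist":[0,0,0],"grip":-1},{"translation":[0,0,-25],"twist":[0,0,0],"grip":-1},{"translation":[0,0,-30],"twist":[0,0,0],"grip":-1},{"translation":[0,0,-30],"twist":[0,0,0],"grip":-1},{"translation":[0,0,-30],"twist":[0,0,0],"grip":-1},{"translation":[0,0,-10],"twist":[0,0,0],"grip":-1},{"translation":[0,0,0],"twist":[0,0,0],"grip":-1}]'
python3 -c "
from h import *
to(.555,.0,.14,.09)"
```

```text
t: 24.6
tool_pos: [0.6557, 0.055, 0.0095]
orientation: [-2.117, -2.317, -0.0]
force: [0.8, 2.6, 0.2]
opening: 0.0007
-0.0039724648869783686
t: 25.6
tool_pos: [0.6301, 0.1151, 0.146]
orientation: [-2.108, -2.321, 0.008]
force: [0.0, -0.3, 0.7]
opening: 0.0007
t 25.6 pos [0.6301 0.1151 0.146 ] yaw 1.667 tilt [-0.008  0.001 -1.   ] F [ 0.  -0.3  0.7] open 0.001
twist_z 1.577 shift now [-107.4  -85.7    6.6] after turn [-85.1 107.9   5. ]
tilt fix twist [-0.008 -0.001  0.   ]
```

```bash
python3 -m pendant '[{"translation":[0,-28,0],"twist":[0,0,0],"grip":-1},{"translation":[-10,-28,0],"twist":[0,0,0],"grip":-1},{"translation":[-30,-28,0],"twist":[0,0,0],"grip":-1},{"translation":[-30,0,0],"twist":[0,0,0],"grip":-1},{"translation":[-30,0,0],"twist":[0,0,0],"grip":-1},{"translation":[0,0,0],"twist":[0,0,0.149],"grip":-1},{"translation":[0,0,0],"twist":[0,0,0.149],"grip":-1},{"translation":[0,0,0],"twist":[0,0,0.149],"grip":-1},{"translation":[0,0,0],"twist":[0,0,0.149],"grip":-1},{"translation":[0,0,0],"twist":[0,0,0.149],"grip":-1}]'
python3 -m pendant '[{"translation":[0,0,0],"twist":[0,0,0.149],"grip":-1},{"translation":[0,0,0],"twist":[0,0,0.149],"grip":-1},{"translation":[0,0,0],"twist":[0,0,0.149],"grip":-1},{"translation":[0,0,0],"twist":[0,0,0.149],"grip":-1},{"translation":[0,0,0],"twist":[0,0,0.149],"grip":-1},{"translation":[0,0,0],"twist":[0,0,0.087],"grip":-1},{"translation":[0,0,0],"twist":[0,0,0],"grip":-1},{"translation":[0,0,0],"twist":[0,0,0],"grip":-1},{"translation":[0,0,0],"twist":[0,0,0],"grip":-1},{"translation":[0,0,0],"twist":[0,0,0],"grip":-1}]'
python3 chk.py w6.png
```

```text
t: 26.6
tool_pos: [0.5406, 0.008, 0.1234]
orientation: [-2.8, -1.386, 0.049]
force: [-0.3, 0.2, 1.0]
opening: 0.0001
t: 27.6
tool_pos: [0.5291, 0.0116, 0.1037]
orientation: [-3.132, -0.129, 0.096]
force: [-0.3, 0.3, -0.3]
opening: 0.0005
t 27.6 pos [0.5291 0.0116 0.1037] yaw 0.083 tilt [-0.061  0.003 -0.998] F [-0.3  0.3 -0.3] open 0.0
twist_z -0.007 shift now [ 34.1  10.4 -18.5] after turn [ 34.1  10.7 -18.5]
tilt fix twist [-0.008  0.061  0.   ]
wrist 8792 guide c [648.   -5.1] size [ 30.8 100.2] yaw 0.08Traceback (most recent call last):
  File "chk.py", line 17, in <module>
    chk(sys.argv[1])
    ~~~^^^^^^^^^^^^^
  File "chk.py", line 13, in chk
    q=np.array(L,np.float32); print(len(q),q[:,1].min(),q[:,1].max())
                                           ~^^^^^
IndexError: too many indices for array: array is 1-dimensional, but 2 were indexed
```

View pics/w6.png

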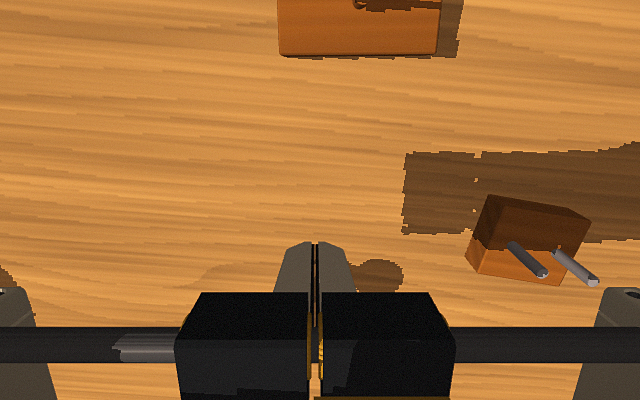

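The camera sits too low and too far back, so the guide is cut off at the top of the frame. I straighten up, rise, move forward and look again.

```bash
python3 -m pendant '[{"translation":[0,0,-15],"twist":[-0.008,0.061,0],"grip":-1},{"translation":[0,0,-25],"twist":[0,0,-0.007],"grip":-1},{"translation":[15,2,-25],"twist":[0,0,0],"grip":-1},{"translation":[15,2,-15],"twist":[0,0,0],"grip":-1},{"translation":[15,2,0],"twist":[0,0,0],"grip":-1},{"translation":[0,0,0],"twist":[0,0,0],"grip":-1},{"translation":[0,0,0],"twist":[0,0,0],"grip":-1},{"translation":[0,0,0],"twist":[0,0,0],"grip":-1},{"translation":[0,0,0],"twist":[0,0,0],"grip":-1},{"translation":[0,0,0],"twist":[0,0,0],"grip":-1}]'
python3 chk.py w7.png
```

```text
t: 28.65
tool_pos: [0.5734, 0.0099, 0.1842]
orientation: [-3.138, -0.15, 0.003]
force: [0.1, -0.8, -0.1]
opening: 0.0006
t 28.65 pos [0.5734 0.0099 0.1842] yaw 0.095 tilt [-0.002  0.    -1.   ] F [ 0.1 -0.8 -0.1] open 0.001
twist_z 0.005 shift now [-8.8  5.  64.2] after turn [-8.8  5.1 64.2]
tilt fix twist [-0.     0.002  0.   ]
wrist 7199 guide c [662.7  -3.8] size [ 59.5 100.4] yaw 0.078
87 -0.2000659 0.25013286
face edge yaw 0.0878 x at y=0 0.6936
clip 244 [ 0.68   -0.0513  0.029 ] [0.7235 0.0459 0.0446]
pin 110 [7.046e-01 5.000e-04 6.120e-02] [ 0.7012 -0.0032  0.0543] [0.7088 0.0043 0.064 ]
```

View pics/w7.png

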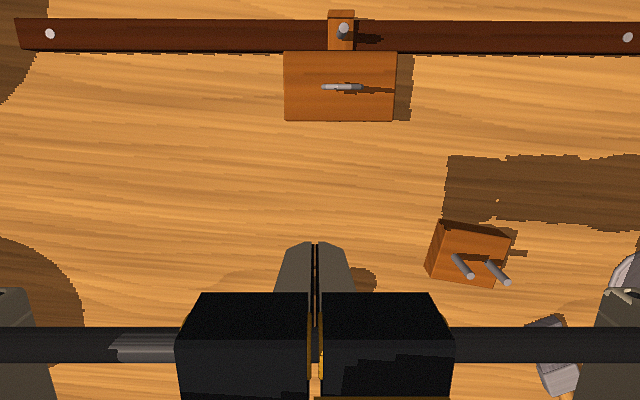

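The wrist view shows the guide at (340,87) on the batten, with the ring in line with the pin at (343,28). Offset along the batten is -0.6 mm, yaw difference 0.01 rad, and the apparent gap about 1 mm. That is within limits, but there is time for one gentle squaring press from behind to seat the long side flat.

```bash
python3 -m pendant '[{"translation":[8,8,10],"twist":[0,0,0.005],"grip":0.1},{"translation":[9,8,20],"twist":[0,0,0],"grip":0.1},{"translation":[0,0,25],"twist":[0,0,0],"grip":0.1},{"translation":[0,0,25],"twist":[0,0,0],"grip":0.1},{"translation":[0,0,20],"twist":[0,0,0],"grip":0.1},{"translation":[0,0,0],"twist":[0,0,0],"grip":0.1},{"translation":[0,0,0],"twist":[0,0,0],"grip":0.1},{"translation":[0,0,0],"twist":[0,0,0],"grip":0.1},{"translation":[0,0,0],"twist":[0,0,0],"grip":0.1},{"translation":[0,0,0],"twist":[0,0,0],"grip":0.1}]'
python3 -c "
from h import *
to(.608,-.0087,.012,.089)"
```

```text
t: 29.7
tool_pos: [0.5956, -0.0085, 0.08]
orientation: [3.137, 0.138, 0.002]
force: [0.4, -0.2, -0.3]
opening: 0.0514
t 29.7 pos [ 0.5956 -0.0085  0.08  ] yaw 0.088 tilt [ 0.002 -0.001 -1.   ] F [ 0.4 -0.2 -0.3] open 0.051
twist_z -0.001 shift now [12.2  1.2 68. ] after turn [12.2  1.2 68. ]
tilt fix twist [ 0.001 -0.001 -0.   ]
```

```bash
python3 -m pendant '[{"translation":[0,0,15],"twist":[0,0,0],"grip":0.1},{"translation":[0,0,15],"twist":[0,0,0],"grip":0.1},{"translation":[0,0,15],"twist":[0,0,0],"grip":0.1},{"translation":[0,0,14],"twist":[0,0,0],"grip":0.1},{"translation":[0,0,6],"twist":[0,0,0],"grip":0.1},{"translation":[0,0,0],"twist":[0,0,0],"grip":0.1},{"translation":[6,0,0],"twist":[0,0,0],"grip":0.1},{"translation":[6,0,0],"twist":[0,0,0],"grip":0.1},{"translation":[0,0,0],"twist":[0,0,0],"grip":0.1},{"translation":[0,0,0],"twist":[0,0,0],"grip":0.1}]'
python3 -c "
from h import *
to(.6225,-.008,.012,.089)"
```

```text
t: 30.7
tool_pos: [0.6098, -0.0073, 0.0103]
orientation: [3.137, 0.139, 0.006]
force: [0.1, -0.2, 0.5]
opening: 0.0511
t 30.7 pos [ 0.6098 -0.0073  0.0103] yaw 0.088 tilt [ 0.004 -0.001 -1.   ] F [ 0.1 -0.2  0.5] open 0.051
twist_z -0.001 shift now [12.6  1.8 -1.7] after turn [12.6  1.8 -1.7]
tilt fix twist [ 0.002 -0.003 -0.   ]
```

```bash
python3 -m pendant '[{"translation":[4,0,-1],"twist":[0,0,0],"grip":0.1},{"translation":[4,0,0],"twist":[0,0,0],"grip":0.1},{"translation":[2,0,0],"twist":[0,0,0],"grip":0.1},{"translation":[2,0,0],"twist":[0,0,0],"grip":0.1},{"translation":[2,0,0],"twist":[0,0,0],"grip":0.1},{"translation":[2,0,0],"twist":[0,0,0],"grip":0.1},{"translation":[2,0,0],"twist":[0,0,0],"grip":0.1},{"translation":[2,0,0],"twist":[0,0,0],"grip":0.1},{"translation":[2,0,0],"twist":[0,0,0],"grip":0.1},{"translation":[0,0,0],"twist":[0,0,0],"grip":0.1}]'
python3 -c "
from h import *
to(.6225,-.008,.012,.089)"
```

```text
t: 31.7
tool_pos: [0.6229, -0.0062, 0.0109]
orientation: [3.136, 0.14, -0.031]
force: [0.6, 0.2, 0.1]
opening: 0.0515
t 31.7 pos [ 0.6229 -0.0062  0.0109] yaw 0.089 tilt [-0.02  -0.003 -1.   ] F [0.6 0.2 0.1] open 0.052
twist_z 0.0 shift now [-0.6  1.8 -1.1] after turn [-0.6  1.8 -1.1]
tilt fix twist [0.001 0.02  0.   ]
```

Travel stalled at the same place as in the first press, so the foot is seated. Retreat and final look.

```bash
python3 -m pendant '[{"translation":[-5,0,0],"twist":[0,0,0],"grip":0.1},{"translation":[-12,0,0],"twist":[0,0.02,0],"grip":0.1},{"translation":[-15,0,0],"twist":[0,0,0],"grip":0.1},{"translation":[-15,0,-10],"twist":[0,0,0],"grip":0.1},{"translation":[0,0,-30],"twist":[0,0,0],"grip":0.1},{"translation":[0,0,-30],"twist":[0,0,0],"grip":0.1},{"translation":[0,0,-30],"twist":[0,0,0],"grip":0.1},{"translation":[0,0,-30],"twist":[0,0,0],"grip":0.1},{"translation":[0,0,-30],"twist":[0,0,0],"grip":0.1},{"translation":[0,0,0],"twist":[0,0,0],"grip":0.1}]'
python3 chk.py w8.png
```

```text
t: 32.7
tool_pos: [0.5711, -0.0101, 0.1748]
orientation: [3.138, 0.14, 0.001]
force: [1.1, 0.9, 0.3]
opening: 0.051
t 32.7 pos [ 0.5711 -0.0101  0.1748] yaw 0.089 tilt [ 0.001 -0.    -1.   ] F [1.1 0.9 0.3] open 0.051
twist_z -0.001 shift now [ -4.8 -14.6  54.8] after turn [ -4.8 -14.6  54.8]
tilt fix twist [ 0.    -0.001 -0.   ]
wrist 7707 guide c [662.6  -3.9] size [ 58.9 100.2] yaw 0.087
92 -0.2005758 0.25061053
face edge yaw 0.0888 x at y=0 0.6932
clip 272 [ 0.68   -0.0496  0.029 ] [0.7234 0.0463 0.0446]
pin 118 [7.046e-01 3.000e-04 6.130e-02] [ 0.7011 -0.0032  0.0543] [0.7087 0.0038 0.0641]
```

View pics/w8.png

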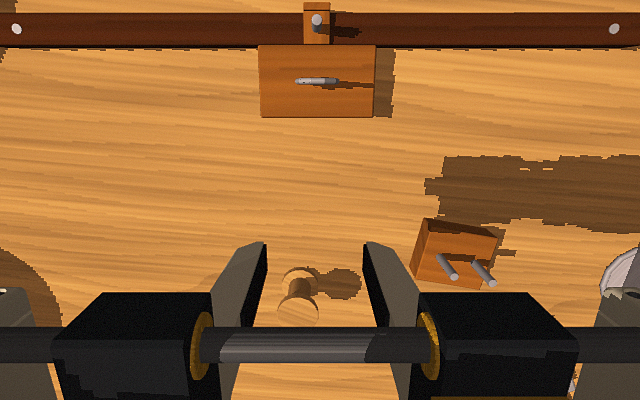

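The guide is flush (yaw 0.087 against the batten's 0.089), its ring at (317,81) is in line with the pin at (317,20), and the robot is clear. Handing in.

```bash
python3 -c "
from plant import robot
print(robot.close_job())"
```

```text
the job is handed in; nothing more can be done
None
```

The thread guide is flat against the batten with its ring in line with the clip's pin, and I handed the job in at about 33 s of the 58 s allowed. No verdict is reported.

**What I did:** I pushed the foot's rear long side with two fingertips, which turned it parallel to the batten. Then I pushed its left end along the batten, pressed it home, and made a 10 mm sideways correction. A last gentle press from behind squared it up, and I withdrew to 17 cm above the table.

**Last wrist-camera check:**

| Check | Measured | Limit |
|---|---|---|
| Angle to the batten | about 0.002 rad | 0.04 rad |
| Offset from the pin along the batten | about -0.5 mm | ±8 mm |
| Gap to the batten face | about 0.5–1 mm, within measuring error | 3 mm |

- **Other objects:** I saw no change to the bobbin near the guide or the block with two pins, and no move came near anything else. I did not measure any of them again at the end.
- **Post and ring:** the fingers only met the foot. I have no direct force reading on the post or ring.
- **Problems along the way:** one check failed because the wrist camera was too low and cut the guide off, so I repeated it from higher up. During the first press the tool tilted about 0.06 rad with a 15 N reaction, and I corrected that before continuing.

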